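# Draw the setting plate from under the guide arm and put it away

### The job

The long setting plate is still under the guide arm. Draw it out by its free end without shifting or tipping the arm, lay it flat on the bench and let go, then take it again by its middle and lay it flat in the cradle between the four corners, right way up; don't let it drop in, and leave everything else where it is.

Things in the scene. Friction and masses are not known exactly. Their poses are not given: they have to be found in the camera images.
- setting_plate: Smooth bare aluminium bar plate 160 long x 46 wide x 12 thick, 0.24 kg, small dark hole mark on top near one end. Origin: centre of its underside; x along its length toward the marked end, z up. Starts on the bench under the guide arm, crossing it at right angles; about 65 mm (55 to 75) of the marked end sticks out on the arm's -y side, about 25 mm on the far side.
- guide_arm: Load: loose guide arm, black, orange top, round steel cap at one end; 190 long x 70 wide x 56 high, 0.6-0.95 kg. Stands on two 12 mm rubber soles; between them a channel 56 wide x 12 high runs along its y under its middle, its smooth roof resting on the plate (5 mm free each side). Origin: centre of its underside at bench height; x along its length to the cap, z up.
- guide_cap (a point): Centre of the steel cap's top on the guide arm, 60 mm along its +x from its origin, 56 mm up.
- guide_tail (a point): Top of the guide arm near its square end, 90 mm along its -x from its origin, 52 mm up.
- cradle: Dark steel cradle fixed to the bench: base 190 x 76 x 12 high, a steel angle at each corner up to 40 mm above the bench. Origin: centre of its underside; x along its length, z up. Room between the angles 174 (x) x 58 (y). Their side walls, 7 thick, cover the last 32 mm at each end; the middle 126 mm of the long sides is open for fingers. The plate may point either way.
- cradle_floor (a point): Centre of the cradle's floor, 12 mm above the bench; the laid plate's underside rests here.
- nylon_roller: Bystander: cream nylon roller standing upright, 42 across x 90 high. Origin: centre of its underside.
- wheel: Bystander: blue wheel lying flat, 80 across x 34 high. Origin: centre of its underside.
- hub: Bystander: aluminium flanged hub, 84 across x 50 high, flange down. Origin: centre of its underside.
- square_plate: Bystander: short broad aluminium plate 80 x 60 x 12 with a dark hole mark in its middle. Origin: centre of its underside.
- spanner: Bystander: steel spanner 170 long lying flat. Origin: on its underside; x along its length.
There are look-alikes about, which are no part of the job. Leave any green look-alike of the cradle alone.

How it is judged:
On the way, in this order (a step that is already met when the one before it is completed fails the run):
1. The plate is wholly out from under the guide arm, lying flat on the bench and let go (horizontal distance between setting_plate and guide_arm above 0.12 m and height (world z) of setting_plate below 0.005 m and angle between setting_plate's own z axis and vertical below 0.05 rad and linear speed of setting_plate below 0.02 m/s and contact force between the fingers and setting_plate below 0.1 N and distance of guide_arm from where it was at the start of the episode below 0.012 m and distance of each of guide_cap, guide_tail from where it was at the start of the episode below 0.015 m and angle between guide_arm's own z axis and vertical below 0.06 rad), for 0.2 s.
2. The plate is lifted clear of the bench (height (world z) of setting_plate above 0.02 m), for 0.1 s.
3. The plate lies flat between the cradle's corners, let go (x of setting_plate in the frame of cradle between -0.012 and 0.012 m and y of setting_plate in the frame of cradle between -0.01 and 0.01 m and z of setting_plate in the frame of cradle between 0.008 and 0.016 m and angle between setting_plate's own z axis and vertical below 0.06 rad and angle between the x axis of setting_plate and the x axis of cradle, either way round below 0.15 rad and linear speed of setting_plate below 0.02 m/s and contact force between the fingers and setting_plate below 0.1 N), for 0.2 s.
At the end, for the whole second after the job is handed in: The plate lies flat (0.06 rad), right way up, on the cradle floor between the corners (centre within 12 mm along, 10 mm across, 0.15 rad, underside 8 to 16 mm up), released and at rest; the guide arm is still, within 12 mm of where it was (ends 15 mm), tilt under 0.06 rad (all of step 3 and distance of guide_arm from where it was at the start of the episode below 0.012 m and distance of each of guide_cap, guide_tail from where it was at the start of the episode below 0.015 m and angle between guide_arm's own z axis and vertical below 0.06 rad and angular speed of setting_plate below 0.1 rad/s and linear speed of guide_arm below 0.02 m/s); the robot touches nothing.
It fails at once if The guide arm is shifted by more than 20 mm or tipped by more than 0.12 rad (distance of guide_arm from where it was at the start of the episode above 0.02 m or angle between guide_arm's own z axis and vertical above 0.12 rad).
It fails at once if The plate is dropped into the cradle (faster than 0.5 m/s within 40 mm above its floor) (horizontal distance between setting_plate and cradle_floor below 0.03 m and z of setting_plate in the frame of cradle_floor below 0.04 m and linear speed of setting_plate above 0.5 m/s).
It fails at once if A bystander (roller, wheel, hub, square plate or spanner) is moved by more than 30 mm (distance of any of nylon_roller, wheel, hub, square_plate, spanner from where it was at the start of the episode above 0.03 m).
It also fails if it takes over 59 s, if anything falls off the work surface, if the arm or the gripper's body presses on something with over 40 N, if the wrist force passes 120 N, or if a joint passes its speed limit or range.

### The arm

A 7-joint arm with a two-finger parallel gripper is mounted at the origin on the work surface. World frame = base frame: x ahead of the robot, y to its left, z up, the work surface at z = 0. Lengths are in m, angles in rad, forces in N, time in s.
With the tool pointing down it reaches from about 0.4 to 0.85 m from the base axis. Payload 10.4 kg.
Tool frame: the origin (TCP) lies at the very end of the fingers, on their centre line; the grasp point (between the pads) lies 19 mm behind it; z points along the fingers, y is the direction in which the jaws open and shut (so a half turn about z gives the same grasp; the last joint's range is limited). The gripper opens to 87 mm and grips with 3 to 60 N. Pads are 19 mm wide; open, the fingers measure 117 mm over their backs; the gripper's body (75 mm by 190 mm) begins 51 mm behind the grasp point.
Start: joints at [1.122, 0.332, -0.065, 1.46, 0.022, 1.35, -0.088], TCP at [0.258, -0.569, 0.223] pointing down, gripper open.
Joint ranges: [-2.6, 2.6], [-0.5, 2.12], [-1.47, 1.34], [0.16, 2.42], [-1.27, 4.41], [0.06, 2.06], [-2.6, 2.6]. Speed limits (rad/s): [2.22, 2.22, 2.79, 2.79, 3.14, 3.14, 3.14].

### API

Orientations are given as a unit quaternion [x, y, z, w].
In Python, from bench import r, eyes, job gives the robot as it stands. The module is installed in compiled form; this text tells all that it offers.
- The arm moves only by the tool play_rows, never from a script. Its argument "motion" is a list of rows, each a list of 7 numbers: the shift along the tool's x, y, z as a fraction of full scale, then the turn, a rotation vector about the tool's x, y, z as a fraction of full scale, then the opening in per cent of the stroke, from 0 (shut) to 100 (fully open). A call has 1 to 5 rows; each row is the pose to reach, as a shift and turn from the pose commanded when the call began, along the tool's axes at that moment; what a row does not reach only later rows make up. Full scale, the value 1, is 0.2 m for a shift and 90 degrees for a turn. A row lasts 1/8 s, in which the tool goes at most 62.5 mm and 10.7 degrees, less where a joint would pass 70% of its speed; a pose out of reach is approached as far as the arm can. A call with a number of a shift or a turn outside -1 to 1 is refused whole. A call with a gripper value outside its range is refused whole. The fingers move at their own pace and stop on an object; "squeeze" is the grip in N (left out, the last holds). Time passes only in rows, so rows that repeat a pose let the fingers close. It gives the time, the measured TCP pose, the force and the opening at its end, in the units of the state.
- r.read_state(): the state, without advancing time (a new reading comes with each control period).
- eyes.camera(name): name is "scene" or "top"; returns a dict with "image" (420x560x3 uint8, red, green, blue), "mtx" (3x3 intrinsics, pixels), "R" (3x3) and "t" (3): a world point X has camera coordinates R X + t. Camera axes: x right, y down, z forward; pixel columns grow to the right and rows downward; lengths in m; the calibration is good to about 2 mm. A picture is of the moment at which its call begins. There is no depth.
- job.close_job(): hands the job in, once; it reports no verdict.
Trained networks look in a picture, given as the dict that the camera call returned (one of the last four; its "shot" number tells which), for a name from the list of things; names that differ only in an ending like _2 or _b are one class to them, and where a whole thing is asked for, a point or a joint stands for the part that bears it (a point fixed in the world has none). Each returns a list of dicts, best first, with "p" (0 to 1); they miss things now and then, are a little off and sometimes report something else, mostly with a low value. They report only what shows in the picture. A call takes as long as a camera call. They do not tell look-alikes from the thing itself.
- eyes.regions_of(picture, label): "region" (420x560 bool, what is visible of it) and "xy" ([column, row] in pixels, amid what is visible of it).
- eyes.landmark_of(picture, label): "xy" ([column, row] in pixels: a listed point, or the origin of a listed thing).
The state is a dict: "time": time; "joint_positions": joint angles; "joint_vel": joint speeds; "joint_torque": joint torques, N m; "ee_pos": TCP position; "eef_rot": TCP orientation; "ft_force": force on the tool from outside, world axes, zero at the start; "torque": the same for the moment, N m; "width": finger opening in m.
Only numpy, scipy, OpenCV 4.12 (cv2) and the standard library are available. Lean on these libraries where they do the work, as an engineer would, in place of code of your own. Each camera call takes 0.05 s, during which the arm holds its last target. There are 200 camera calls.

## Working session

There is one attempt and no reset: what is moved stays moved. The work goes in short steps, Python scripts to look and compute and a tool call to move; the robot and the scene stay as the last step left them, time stands still between calls to the robot, and variables do not carry over. Pictures are saved under pics/ and viewed, about 8 in all and at most 12, crops included, and the job is handed in when it is done.

Besides the shell and the picture viewer there is one more tool, called after ">>>" as name(argument=value, ...), one argument or row to a line, values as JSON. play_rows: Moves the arm, as the interface text tells. Shift numbers are shares of 0.2 m and turn numbers shares of 90 degrees, none past 1 either way. Its arguments: {"type":"object","properties":{"motion":{"type":"array","items":{"type":"array","items":{"type":"number"}}},"squeeze":{"type":"number"}},"required":["motion"]}

```bash
mkdir -p pics; cat > h.py <<'E'
import numpy as np, cv2
from scipy.spatial.transform import Rotation as Ro
from bench import r, eyes, job
def ray(p,uv,z):
    """world point at height z seen at pixel uv"""
    d=p["R"].T@np.linalg.solve(p["mtx"],[uv[0],uv[1],1.]); c=-p["R"].T@p["t"]
    return c+d*(z-c[2])/d[2]
def proj(p,X):
    q=p["mtx"]@(p["R"]@np.array(X)+p["t"]); return q[:2]/q[2]
def save(p,n): cv2.imwrite(f"pics/{n}.png",p["image"][:,:,::-1])
def tooldelta(X,yaw=None):
    """fractions for moving TCP to X, from measured pose"""
    s=r.read_state(); R=Ro.from_quat(s["eef_rot"])
    return np.round(R.inv().apply(np.array(X)-s["ee_pos"])/0.2,4)
E
python3 - <<'E'
from h import *
s=r.read_state(); print(s["time"],s["ee_pos"],Ro.from_quat(s["eef_rot"]).as_matrix().round(3).tolist(),s["width"])
Z=dict(setting_plate=.0,guide_arm=0,guide_cap=.056,guide_tail=.052,cradle=0,cradle_floor=.012,nylon_roller=0,wheel=0,hub=0,square_plate=0,spanner=0)
ps={n:eyes.camera(n) for n in("top","scene")}
for n,p in ps.items():
    save(p,n+"0"); print(n,"cam at",(-p["R"].T@p["t"]).round(3))
    for l,z in Z.items():
        for d in eyes.landmark_of(p,l)[:3]: print(l,round(d["p"],2),np.round(d["xy"]),ray(p,d["xy"],z)[:2].round(3))
cv2.imwrite("pics/both0.png",np.vstack([cv2.resize(ps[n]["image"][:,:,::-1],(400,300)) for n in ps]))
E
```

```text
0.0 [ 0.25798356 -0.56885501  0.22174607] [[0.911, 0.413, -0.001], [0.413, -0.911, 0.001], [-0.0, -0.001, -1.0]] 0.08686587258849626
top cam at [ 0.236 -0.081  1.748]
setting_plate 0.86 [192. 206.] [0.552 0.242]
guide_arm 0.7 [186. 203.] [0.562 0.266]
guide_cap 0.87 [180. 185.] [0.619 0.277]
guide_tail 0.85 [188. 226.] [0.472 0.242]
cradle 0.91 [430. 266.] [ 0.33  -0.618]
cradle 0.88 [216. 267.] [0.33 0.15]
cradle 0.86 [338. 200.] [ 0.574 -0.295]
cradle_floor 0.98 [365. 266.] [ 0.331 -0.382]
cradle_floor 0.87 [337. 201.] [ 0.567 -0.288]
cradle_floor 0.62 [189. 225.] [0.48  0.249]
nylon_roller 0.57 [290. 154.] [ 0.748 -0.118]
nylon_roller 0.46 [248. 148.] [0.772 0.038]
wheel 0.9 [250. 148.] [0.774 0.029]
hub 0.68 [211. 155.] [0.747 0.176]
square_plate 0.93 [285. 238.] [ 0.434 -0.098]
spanner 0.69 [142. 218.] [0.509 0.423]
scene cam at [1.184 0.718 0.706]
setting_plate 0.93 [363. 292.] [0.564 0.248]
setting_plate 0.7 [250. 207.] [ 0.562 -0.303]
guide_arm 0.88 [369. 292.] [0.55  0.257]
guide_cap 0.86 [362. 290.] [0.61  0.278]
guide_tail 0.77 [384. 258.] [0.462 0.225]
cradle 0.84 [261. 159.] [ 0.292 -0.635]
cradle 0.66 [252. 208.] [ 0.562 -0.294]
cradle 0.65 [389. 248.] [0.354 0.16 ]
cradle_floor 0.95 [389. 237.] [0.325 0.135]
cradle_floor 0.8 [249. 207.] [ 0.578 -0.289]
cradle_floor 0.72 [255. 158.] [ 0.322 -0.636]
nylon_roller 0.57 [229. 252.] [ 0.759 -0.116]
wheel 0.7 [254. 279.] [0.767 0.033]
wheel 0.31 [361. 291.] [0.566 0.242]
hub 0.85 [285. 305.] [0.756 0.161]
square_plate 0.85 [310. 221.] [ 0.451 -0.102]
square_plate 0.61 [384. 259.] [0.412 0.189]
spanner 0.61 [429. 323.] [0.514 0.417]
```

View pics/top0.png

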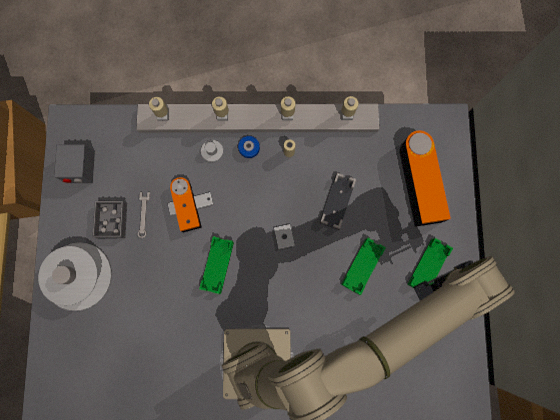

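View pics/scene0.png

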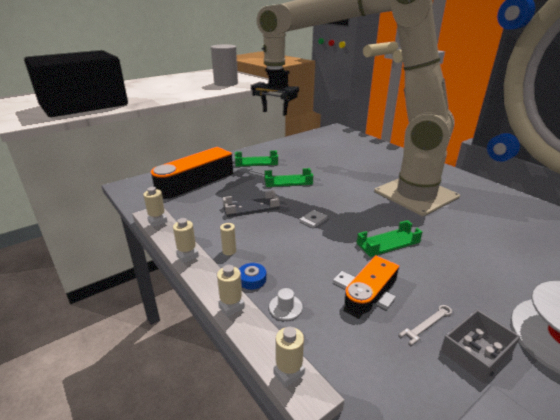

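Top view: the dark cradle is at about (338,200) and the guide arm at (186,204). The plate's marked end is at about (210,199), on the side toward the robot's centre line. Next I'll zoom in and get the regions.

```bash
python3 - <<'E'
from h import *
ps={n:eyes.camera(n) for n in("top","scene")}
def crop(p,c,w,h,s): 
    x,y=c; return cv2.resize(p["image"][y-h:y+h,x-w:x+w,::-1],None,fx=s,fy=s,interpolation=cv2.INTER_CUBIC)
T,S=ps["top"],ps["scene"]
cv2.imwrite("pics/c1.png",np.vstack([np.hstack([crop(T,(190,204),28,20,7),crop(T,(338,200),28,20,7)]),np.hstack([crop(S,(365,285),49,35,4),crop(S,(252,205),49,35,4)])]))
for n,p in ps.items():
    for l,z in(("setting_plate",.012),("guide_arm",.056),("cradle",.012),("square_plate",.012)):
        for d in eyes.regions_of(p,l)[:4]:
            m=d["region"].astype(np.uint8); pts=np.argwhere(m)[:,::-1]
            W=np.array([ray(p,q,z)[:2] for q in pts]).astype(np.float32)
            (c,wh,a)=cv2.minAreaRect(W*1000)
            print(n,l,round(d["p"],2),np.round(d["xy"]),len(pts),"rect mm",np.round(c),np.round(wh),round(a,1))
E
```

```text
top setting_plate 0.55 [203. 203.] 320 rect mm [560. 246.] [ 52. 162.] 14.3
top guide_arm 0.92 [185. 204.] 1083 rect mm [551. 259.] [197.  76.] 16.4
top cradle 0.97 [432. 261.] 1003 rect mm [ 333. -611.] [ 82. 196.] 59.2
top cradle 0.95 [363. 266.] 1163 rect mm [ 334. -376.] [ 78. 194.] 60.3
top cradle 0.91 [336. 199.] 1148 rect mm [ 570. -291.] [ 78. 205.] 69.8
top cradle 0.8 [215. 266.] 1185 rect mm [338. 146.] [ 80. 193.] 76.8
top square_plate 0.75 [283. 236.] 356 rect mm [441. -93.] [80. 61.] 13.6
scene setting_plate 0.68 [349. 282.] 369 rect mm [565. 246.] [ 54. 161.] 14.5
scene setting_plate 0.52 [251. 206.] 856 rect mm [ 555. -311.] [144. 205.] 70.0
scene guide_arm 0.62 [370. 287.] 1952 rect mm [579. 275.] [235.  89.] 13.9
scene cradle 0.92 [257. 156.] 489 rect mm [ 314. -641.] [169. 199.] 59.4
scene cradle 0.83 [292. 179.] 658 rect mm [ 320. -394.] [159. 205.] 60.6
scene cradle 0.76 [250. 205.] 740 rect mm [ 559. -307.] [132. 203.] 71.7
scene cradle 0.65 [391. 244.] 1306 rect mm [321. 134.] [122. 233.] 76.5
scene square_plate 0.55 [309. 224.] 322 rect mm [447. -95.] [97. 77.] 16.0
scene square_plate 0.25 [350. 282.] 409 rect mm [564. 246.] [ 55. 163.] 14.5
```

View pics/c1.png

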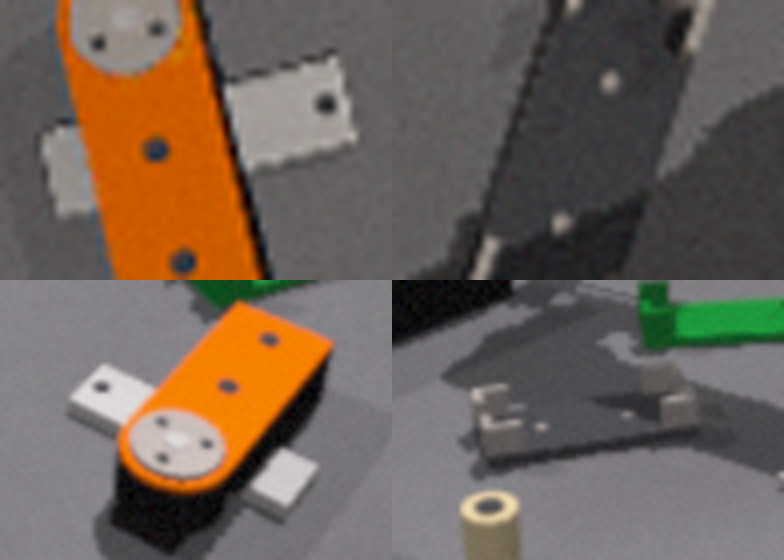

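The crops show the plate crossing the arm at about 14.4°, with both views agreeing to within a few mm. The plate centre is about (0.561, 0.246) and the marked end points to -y. I'll set out toward the free end, aiming for about (0.576, 0.188).

```bash
cat >> h.py <<'E'
def plan(X,yaw,state=None):
    """print one move row (fractions) toward TCP X, tool down, tool y at world angle yaw (deg); scaled if too far"""
    s=state or r.read_state(); R=Ro.from_quat(s["eef_rot"]); a=np.radians(yaw)
    y=np.array([np.cos(a),np.sin(a),0]); z=np.array([0,0,-1.]); G=Ro.from_matrix(np.c_[np.cross(y,z),y,z])
    d=R.inv().apply(np.array(X)-s["ee_pos"])/0.2; w=(R.inv()*G).as_rotvec()/(np.pi/2)
    print("t",round(s["time"],2),"at",s["ee_pos"].round(4),"shift",d.round(4),"turn",w.round(4),"rows>=",np.linalg.norm(d)*.2/.0625,np.abs(w).max()*90/10.7,"force",np.round(s["ft_force"],1),"w",round(s["width"],4))
E
python3 - <<'E'
from h import *
plan([.576,.188,.2],14.4)
E
```

```text
t 1.7 at [ 0.2582 -0.5692  0.2226] shift [ 3.0112 -2.7917  0.1125] turn [ 0.000e+00  1.000e-04 -8.889e-01] rows>= 13.14463360447638 7.476929885963339 force [ 0.4  0.1 -0.3] w 0.0871
```

>>> play_rows(
  motion=[
    [1,-0.93,0,0,0,-0.3,100],
    [1,-0.93,0,0,0,-0.3,100],
    [1,-0.93,0,0,0,-0.3,100],
    [1,-0.93,0,0,0,-0.3,100],
    [1,-0.93,0,0,0,-0.3,100],
  ],
)

```text
time: 2.33
ee_pos: [0.3651, -0.3137, 0.223]
eef_rot: [0.9, 0.436, 0.0, 0.0]
ft_force: [-0.0, -0.7, -0.0]
width: 0.0874
```

```bash
python3 - <<'E'
from h import *
plan([.576,.188,.2],14.4)
E
```

```text
t 2.33 at [ 0.3651 -0.3137  0.223 ] shift [ 2.6216 -0.7293  0.1148] turn [ 6.00e-04  2.00e-04 -5.86e-01] rows>= 8.715553691587653 4.928858322952403 force [-0.  -0.7 -0. ] w 0.0874
```

>>> play_rows(
  motion=[
    [1,-0.3,0,0,0,-0.3,100],
    [1,-0.3,0,0,0,-0.3,100],
    [1,-0.3,0,0,0,-0.3,100],
    [1,-0.3,0,0,0,-0.3,100],
    [1,-0.3,0,0,0,-0.3,100],
  ],
)

```text
time: 2.95
ee_pos: [0.4419, -0.122, 0.2228]
eef_rot: [0.774, 0.633, 0.0, 0.0]
ft_force: [0.2, -0.0, -0.9]
width: 0.0872
```

```bash
python3 - <<'E'
from h import *
plan([.576,.188,.2],14.4)
E
```

```text
t 2.95 at [ 0.4419 -0.122   0.2228] shift [1.652  0.3504 0.1139] turn [ 3.000e-04  2.000e-04 -2.868e-01] rows>= 5.416223438943899 2.4125135257508745 force [ 0.2 -0.  -0.9] w 0.0872
```

>>> play_rows(
  motion=[
    [1,0.2,0,0,0,-0.287,100],
    [1,0.2,0,0,0,-0.287,100],
    [1,0.2,0,0,0,-0.287,100],
    [1,0.2,0,0,0,-0.287,100],
    [1,0.2,0,0,0,-0.287,100],
  ],
)

```text
time: 3.58
ee_pos: [0.521, 0.0641, 0.2222]
eef_rot: [0.614, 0.789, -0.0, -0.0]
ft_force: [-0.1, -0.2, 0.2]
width: 0.0867
```

```bash
python3 - <<'E'
from h import *
plan([.576,.188,.12],14.4)
E
```

```text
t 3.58 at [0.521  0.0641 0.2222] shift [0.5326 0.4195 0.5109] turn [-0.0004 -0.0002 -0.0016] rows>= 2.7165792343364394 0.0136944690496237 force [-0.1 -0.2  0.2] w 0.0867
```

>>> play_rows(
  motion=[
    [0.53,0.42,0.4,0,0,0,100],
    [0.53,0.42,0.8,0,0,0,100],
    [0.53,0.42,0.8,0,0,0,100],
    [0.53,0.42,0.8,0,0,0,100],
    [0.53,0.42,0.8,0,0,0,100],
  ],
)

```text
time: 4.2
ee_pos: [0.5754, 0.1857, 0.0605]
eef_rot: [0.615, 0.789, -0.002, -0.001]
ft_force: [-0.1, -1.4, -0.5]
width: 0.0868
```

```bash
python3 - <<'E'
from h import *
plan([.576,.188,.003],14.4)
a,b=eyes.camera("top"),eyes.camera("scene")
s=r.read_state()
print(proj(a,s["ee_pos"]),proj(b,s["ee_pos"]))
c=lambda p,x,y:cv2.resize(p["image"][y-30:y+30,x-40:x+40,::-1],None,fx=6,fy=6,interpolation=cv2.INTER_CUBIC)
cv2.imwrite("pics/c2.png",np.vstack([cv2.resize(c(a,205,200),(400,300)),cv2.resize(c(b,345,275),(400,300))]))
E
```

```text
t 4.2 at [0.5754 0.1857 0.0605] shift [0.0108 0.0069 0.2875] turn [-0.0025  0.0005 -0.0026] rows>= 0.9209184204601968 0.02215396504809208 force [-0.1 -1.4 -0.5] w 0.0868
[204.82307343 195.8623085 ] [344.63553144 263.29220993]
```

View pics/c2.png

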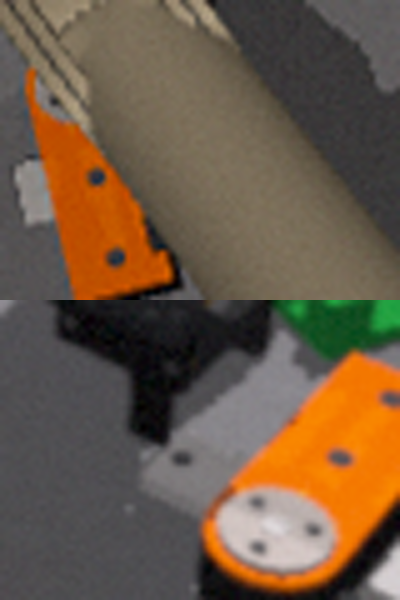

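The top view is blocked by the arm. The scene view shows one finger just beyond the plate's edge with the plate clear below, as planned. I'll lower and close gently.

>>> play_rows(
  motion=[
    [0,0,0.1,0,0,0,100],
    [0,0,0.2,0,0,0,100],
    [0,0,0.26,0,0,0,100],
    [0,0,0.285,0,0,0,100],
    [0,0,0.285,0,0,0,100],
  ],
)

```text
time: 4.92
ee_pos: [0.5761, 0.1879, 0.0053]
eef_rot: [0.614, 0.789, -0.0, -0.0]
ft_force: [0.5, -0.2, -0.0]
width: 0.0868
```

>>> play_rows(
  motion=[
    [0,0,0,0,0,0,60],
    [0,0,0,0,0,0,55],
    [0,0,0,0,0,0,50],
    [0,0,0,0,0,0,45],
    [0,0,0,0,0,0,40],
  ],
  squeeze=5,
)

```text
time: 5.55
ee_pos: [0.5762, 0.1878, 0.0056]
eef_rot: [0.614, 0.789, -0.0, 0.0]
ft_force: [-0.6, -0.3, -0.2]
width: 0.0461
```

>>> play_rows(
  motion=[
    [0,0,0,0,0,0,30],
    [0,0,0,0,0,0,30],
    [-0.02,0,0,0,0,0,30],
    [-0.05,0,0,0,0,0,30],
    [-0.08,0,0,0,0,0,30],
  ],
  squeeze=25,
)

```text
time: 6.18
ee_pos: [0.5803, 0.1719, 0.0056]
eef_rot: [0.614, 0.789, 0.0, 0.0]
ft_force: [-0.5, 1.4, 1.3]
width: 0.0456
```

```bash
cat > chk.py <<'E'
from h import *
s=r.read_state(); print(s["time"],s["ee_pos"].round(4),np.round(s["ft_force"],1),s["width"])
p=eyes.camera("scene")
for l,z in(("guide_cap",.056),("guide_tail",.052)):
    d=eyes.landmark_of(p,l)[0]; print(l,round(d["p"],2),ray(p,d["xy"],z).round(4))
m=[d for d in eyes.regions_of(p,"guide_arm")][0]; print(m["xy"],m["region"].sum())
h=cv2.cvtColor(p["image"],cv2.COLOR_RGB2HSV); o=cv2.inRange(h,(5,150,120),(20,255,255)); o[:, :320]=0;o[:, 430:]=0;o[:240]=0;o[330:]=0
print("orange centroid",np.argwhere(o).mean(0),o.astype(bool).sum())
E
python3 chk.py; python3 -c "
import cv2,numpy as np
i=cv2.imread('pics/scene0.png');h=cv2.cvtColor(i,cv2.COLOR_BGR2HSV); o=cv2.inRange(h,(5,150,120),(20,255,255)); o[:, :320]=0;o[:, 430:]=0;o[:240]=0;o[330:]=0
print(np.argwhere(o).mean(0),(o>0).sum())"
```

```text
6.175 [0.5803 0.1719 0.0056] [-0.5  1.4  1.3] 0.04560050409898988
guide_cap 0.67 [0.6171 0.2816 0.056 ]
guide_tail 0.84 [0.4635 0.2286 0.052 ]
[371.6, 283.8] 2029
orange centroid [276.29961089 373.71789883] 1028
[276.14847591 373.9754179 ] 1017
```

Pull force is about 1.4 N, and the orange top has moved less than 0.3 px, so the arm is standing still. I'll keep drawing.

>>> play_rows(
  motion=[
    [-0.04,0,0,0,0,0,30],
    [-0.08,0,0,0,0,0,30],
    [-0.12,0,0,0,0,0,30],
    [-0.16,0,0,0,0,0,30],
    [-0.2,0,0,0,0,0,30],
  ],
)

```text
time: 7.0
ee_pos: [0.5901, 0.1329, 0.0056]
eef_rot: [0.614, 0.789, 0.0, 0.0]
ft_force: [0.0, 1.8, 1.3]
width: 0.0457
```

```bash
python3 chk.py
```

```text
7.0 [0.5901 0.1329 0.0056] [0.  1.8 1.3] 0.045708438378789205
guide_cap 0.63 [0.6223 0.2825 0.056 ]
guide_tail 0.67 [0.4654 0.2347 0.052 ]
[367.9, 285.9] 1974
orange centroid [276.22309198 373.97455969] 1022
```

Still holding. Continue.

>>> play_rows(
  motion=[
    [-0.04,0,0,0,0,0,30],
    [-0.08,0,0,0,0,0,30],
    [-0.12,0,0,0,0,0,30],
    [-0.16,0,0,0,0,0,30],
    [-0.2,0,0,0,0,0,30],
  ],
)

```text
time: 7.82
ee_pos: [0.5999, 0.0941, 0.0056]
eef_rot: [0.614, 0.789, 0.0, 0.0]
ft_force: [-0.2, 1.7, 2.0]
width: 0.0454
```

>>> play_rows(
  motion=[
    [-0.04,0,0,0,0,0,30],
    [-0.08,0,0,0,0,0,30],
    [-0.14,0,0,0,0,0,30],
    [-0.2,0,0,0,0,0,30],
    [-0.26,0,0,0,0,0,30],
  ],
)

```text
time: 8.45
ee_pos: [0.6128, 0.0433, 0.0056]
eef_rot: [0.614, 0.789, -0.0, 0.0]
ft_force: [0.3, 2.1, 2.3]
width: 0.0458
```

```bash
python3 chk.py
```

```text
8.45 [0.6128 0.0433 0.0056] [0.3 2.1 2.3] 0.045837071042489505
guide_cap 0.66 [0.6077 0.2725 0.056 ]
guide_tail 0.96 [0.4632 0.2332 0.052 ]
[370.6, 284.7] 2038
orange centroid [276.24101069 373.86297376] 1029
```

>>> play_rows(
  motion=[
    [0,0,0,0,0,0,70],
    [0,0,0,0,0,0,100],
    [0,0,0,0,0,0,100],
    [0,0,0,0,0,0,100],
    [0,0,0,0,0,0,100],
  ],
)

```text
time: 9.28
ee_pos: [0.6125, 0.0444, 0.0055]
eef_rot: [0.614, 0.789, 0.0, 0.0]
ft_force: [0.2, -0.3, -0.3]
width: 0.084
```

>>> play_rows(
  motion=[
    [0,0,-0.1,0,0,0,100],
    [0,0,-0.4,0,0,0,100],
    [-0.4,0,-0.7,0,0,0,100],
    [-1,0,-0.8,0,0,0,100],
    [-1,0,-0.8,0,0,0,100],
  ],
)

```text
time: 9.9
ee_pos: [0.655, -0.1223, 0.1601]
eef_rot: [0.614, 0.789, 0.001, 0.001]
ft_force: [0.7, 0.6, -0.5]
width: 0.0872
```

```bash
cat > m.py <<'E'
from h import *
s=r.read_state(); print(s["time"],s["ee_pos"].round(4))
for n in("top","scene"):
    p=eyes.camera(n); save(p,n+"_%d"%(s["time"]*10))
    for l,z in(("setting_plate",.012),("cradle",.012)):
        for d in eyes.regions_of(p,l)[:4]:
            W=np.array([ray(p,q,z)[:2] for q in np.argwhere(d["region"])[:,::-1]]).astype(np.float32)
            (c,wh,a)=cv2.minAreaRect(W*1000); print(n,l,round(d["p"],2),np.round(d["xy"]),"mm",np.round(c,1),np.round(wh),round(a,1))
E
python3 m.py;ls pics
```

```text
9.9 [ 0.655  -0.1223  0.1601]
top setting_plate 0.79 [232. 194.] mm [596.7 103.1] [ 50. 161.] 13.4
top cradle 0.9 [431. 265.] mm [ 333.5 -611.8] [ 82. 195.] 60.5
top cradle 0.83 [364. 266.] mm [ 334.4 -375.4] [ 80. 197.] 60.4
top cradle 0.77 [339. 201.] mm [ 568.9 -291. ] [ 74. 197.] 70.8
top cradle 0.74 [213. 265.] mm [338.8 146.1] [ 79. 192.] 76.3
scene setting_plate 0.97 [317. 268.] mm [601.3 100.8] [ 56. 163.] 14.5
scene cradle 0.9 [294. 182.] mm [ 310.8 -393.7] [152. 192.] 60.3
scene cradle 0.79 [389. 242.] mm [320.6 133.4] [119. 233.] 76.9
scene cradle 0.62 [240. 152.] mm [ 365.  -714.1] [94. 28.] 59.2
scene cradle 0.55 [252. 206.] mm [ 551.9 -311.5] [142. 203.] 69.9
both0.png
c1.png
c2.png
scene0.png
scene_99.png
top0.png
top_99.png
```

The plate is out, flat and let go. Its centre is about (0.598, 0.103), at an angle of 14°. Now I'll check the cradle pose with an overlay of its model.

```bash
cat > ov.py <<'E'
from h import *
import sys
cx,cy,a=float(sys.argv[1]),float(sys.argv[2]),np.radians(float(sys.argv[3]))
out=[]
for n,(u,v) in(("top",(338,200)),("scene",(252,205))):
    p=eyes.camera(n); k=10 if n=="top" else 7
    w,h=(38,29) if n=="top" else (54,42)
    im=cv2.resize(p["image"][v-h:v+h,u-w:u+w,::-1],None,fx=k,fy=k,interpolation=cv2.INTER_CUBIC)
    def draw(pts,col):
        q=[((proj(p,[cx+np.cos(a)*x-np.sin(a)*y,cy+np.sin(a)*x+np.cos(a)*y,z])-[u-w,v-h]+.5)*k) for x,y,z in pts]
        cv2.polylines(im,[np.int32(np.round(q))],True,col,1)
    for z,c in((.0,(255,255,0)),(.012,(0,255,255))): draw([(sx*.095,sy*.038,z) for sx,sy in((1,1),(1,-1),(-1,-1),(-1,1))],c)
    for sx in(1,-1):
        for sy in(1,-1): draw([(sx*X,sy*Y,.04) for X,Y in((.095,.038),(.063,.038),(.063,.031),(.087,.031),(.087,.0),(.095,.0))][:4],(0,0,255))
    out.append(cv2.resize(im,(760,int(760*im.shape[0]/im.shape[1]))))
o=np.vstack(out); cv2.imwrite("pics/ov%s.png"%sys.argv[4],cv2.resize(o,None,fx=600/o.shape[0],fy=600/o.shape[0]) if len(sys.argv)<6 else out[int(sys.argv[5])])
E
python3 ov.py .5675 -.290 -20 1; python3 -c "
from h import *;print(r.read_state()['joint_positions'].round(2));plan([.598,.103,.1],14.4)"
```

```text
[ 0.56  0.54 -0.64  1.4   0.32  1.31  0.16]
t 10.3 at [ 0.6542 -0.1187  0.1574] shift [1.1435 0.003  0.2875] turn [ 0.     -0.0003 -0.0003] rows>= 3.7731027194748323 0.0027631470879848487 force [-0.7  0.2  0.1] w 0.087
```

View pics/ov1.png

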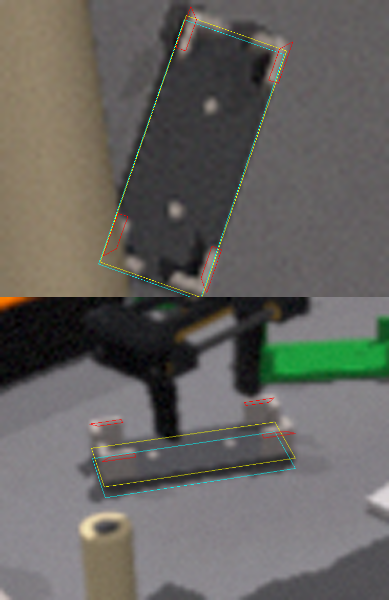

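The overlay is a few mm off in the scene view. I'll move back over the plate, which clears the view of the cradle, and fit both silhouettes properly.

>>> play_rows(
  motion=[
    [1,0,-0.3,0,0,0,100],
    [1,0,-0.3,0,0,0,100],
    [1,0,-0.3,0,0,0,100],
    [1,0,-0.3,0,0,0,100],
    [1,0,-0.3,0,0,0,100],
  ],
)

```text
time: 10.92
ee_pos: [0.6048, 0.0753, 0.2177]
eef_rot: [0.613, 0.79, 0.0, 0.0]
ft_force: [0.4, -0.4, 0.3]
width: 0.087
```

```bash
cat > fit.py <<'E'
from h import *
from scipy.optimize import minimize
def box(x0,x1,y0,y1,z0,z1): return np.array([(x,y,z) for x in(x0,x1) for y in(y0,y1) for z in(z0,z1)])
CR=[box(-.095,.095,-.038,.038,0,.012)]+[box(*sorted((sx*.063,sx*.095)),*sorted((sy*.031,sy*.038)),0,.04) for sx in(1,-1) for sy in(1,-1)]+[box(*sorted((sx*.087,sx*.095)),*sorted((sy*.02,sy*.038)),0,.04) for sx in(1,-1) for sy in(1,-1)]
PL=[box(-.08,.08,-.023,.023,0,.012)]
K=8
def sil(p,parts,v):
    c,s=np.cos(v[2]),np.sin(v[2]); m=np.zeros((420*K//1,560*K//1),np.uint8) if 0 else None
    x0,y0=np.int32(proj(p,[v[0],v[1],0]))-50; im=np.zeros((100*K,100*K),np.uint8)
    for b in parts:
        q=np.array([(proj(p,[v[0]+c*x-s*y,v[1]+s*x+c*y,z])-[x0,y0]+.5)*K for x,y,z in b])
        cv2.fillConvexPoly(im,cv2.convexHull(np.int32(np.round(q*16))),255,shift=4)
    full=np.zeros((520,660),np.float32); full[y0+50:y0+150,x0+50:x0+150]=cv2.resize(im,(100,100),interpolation=cv2.INTER_AREA)/255.
    return full[50:470,50:610]
def fit(obs,parts,v0):
    f=lambda v:sum(((sil(p,parts,[v[0]/100,v[1]/100,v[2]/10])-m)**2).sum()/m.sum() for p,m in obs)
    o=minimize(f,[v0[0]*100,v0[1]*100,v0[2]*10],method="Nelder-Mead",options=dict(xatol=.01,fatol=1e-4,initial_simplex=[[v0[0]*100+a,v0[1]*100+b,v0[2]*10+c] for a,b,c in((-.5,-.5,-.3),(.8,0,0),(0,.8,0),(0,0,.5))]))
    return (o.x[0]*10).round(1),(o.x[1]*10).round(1),np.degrees(o.x[2]/10).round(1),round(o.fun,3)
def get(l,v0,ps):
    obs=[]
    for p in ps:
        c=[d for d in eyes.regions_of(p,l) if np.hypot(*(ray(p,d["xy"],.01)[:2]-v0[:2]))<.06]
        if c: obs.append((p,c[0]["region"].astype(np.float32)))
    return obs
if __name__=="__main__":
    ps=[eyes.camera("top"),eyes.camera("scene")]
    for l,P,v0 in(("cradle",CR,(.568,-.29,np.radians(-20))),("setting_plate",PL,(.598,.103,np.radians(-75.6)))):
        obs=get(l,v0,ps)
        print(l,[fit([o],P,v0) for o in obs],"both",fit(obs,P,v0))
    plan([.598,.103,.06],14.4)
E
python3 fit.py
```

```text
cradle [(np.float64(568.0), np.float64(-288.6), np.float64(-19.3), np.float64(0.037)), (np.float64(563.8), np.float64(-299.2), np.float64(-20.7), np.float64(0.045))] both (np.float64(568.0), np.float64(-290.1), np.float64(-19.5), np.float64(0.224))
setting_plate [(np.float64(598.2), np.float64(107.1), np.float64(-75.4), np.float64(5.472)), (np.float64(595.1), np.float64(96.6), np.float64(-75.5), np.float64(0.031))] both (np.float64(595.0), np.float64(100.7), np.float64(-76.6), np.float64(5.549))
t 11.22 at [0.6054 0.0714 0.2164] shift [0.1623 0.0032 0.7821] turn [-0.0006  0.0001 -0.0034] rows>= 2.556183465751218 0.028744658996946316 force [-0.5 -0.   0.1] w 0.087
```

```bash
python3 - <<'E'
from fit import *
for n in("top","scene"):
    p=eyes.camera(n); g=cv2.imread(f"pics/{n}_99.png"); h=cv2.cvtColor(g,cv2.COLOR_BGR2HSV)
    v0=(.598,.103,np.radians(-75.6)); near=cv2.dilate((sil(p,PL,v0)>.1).astype(np.uint8),np.ones((7,7)))
    G=g.mean(2); print(n,"levels",np.percentile(G[near>0],[5,25,50,75,95]))
    lo,hi=np.percentile(G[near>0],[10,80])
    if n=="top":
        for th in(.4,.5,.6):
            m=((G>lo+th*(hi-lo))&(near>0)).astype(np.uint8); m=cv2.morphologyEx(m,cv2.MORPH_CLOSE,np.ones((5,5))).astype(np.float32)
            print(m.sum(),sil(p,PL,v0).sum(),fit([(p,m)],PL,v0))
E
```

```text
top levels [ 59.7         88.5        107.66666667 141.33333333 158.3       ]
607.0 575.52155 (np.float64(598.5), np.float64(103.1), np.float64(-75.8), np.float64(0.075))
558.0 575.52155 (np.float64(598.1), np.float64(102.9), np.float64(-75.2), np.float64(0.032))
533.0 575.52155 (np.float64(598.5), np.float64(103.8), np.float64(-75.6), np.float64(0.053))
scene levels [ 85.38333333 123.33333333 138.66666667 199.         219.66666667]
```

The top view agrees with the gripper to within 1 mm: plate (0.598, 0.103) and cradle about (0.568, -0.290) at -19.7°. I'll take the plate by its middle.

>>> play_rows(
  motion=[
    [0.1,0,0.3,0,0,-0.003,100],
    [0.162,0.003,0.6,0,0,-0.003,100],
    [0.162,0.003,0.8,0,0,-0.003,100],
    [0.162,0.003,0.8,0,0,-0.003,100],
    [0.162,0.003,0.8,0,0,-0.003,100],
  ],
)

```text
time: 11.95
ee_pos: [0.599, 0.1047, 0.059]
eef_rot: [0.612, 0.79, 0.001, 0.001]
ft_force: [-0.4, -0.2, 0.3]
width: 0.0872
```

```bash
python3 - <<'E'
from h import *
plan([.5982,.1030,.004],14.4)
E
```

```text
t 11.95 at [0.599  0.1047 0.059 ] shift [-0.0072 -0.0068  0.2749] turn [0.0014 0.     0.0007] rows>= 0.880152514586797 0.011483176356048863 force [-0.4 -0.2  0.3] w 0.0872
```

>>> play_rows(
  motion=[
    [-0.007,-0.006,0.08,0,0,0,100],
    [-0.007,-0.006,0.16,0,0,0,100],
    [-0.007,-0.006,0.22,0,0,0,100],
    [-0.007,-0.006,0.265,0,0,0,100],
    [-0.007,-0.006,0.265,0,0,0,100],
  ],
)

```text
time: 12.58
ee_pos: [0.5965, 0.103, 0.0033]
eef_rot: [0.612, 0.791, -0.0, -0.0]
ft_force: [-0.1, -0.2, 0.2]
width: 0.0872
```

>>> play_rows(
  motion=[
    [0,0,0,0,0,0,60],
    [0,0,0,0,0,0,50],
    [0,0,0,0,0,0,40],
    [0,0,0,0,0,0,35],
    [0,0,0,0,0,0,30],
  ],
  squeeze=25,
)

```text
time: 13.2
ee_pos: [0.5971, 0.103, 0.0042]
eef_rot: [0.612, 0.791, 0.0, 0.0]
ft_force: [0.5, 0.3, 1.3]
width: 0.0457
```

>>> play_rows(
  motion=[
    [0,0,-0.05,0,0,0,30],
    [0,0,-0.15,0,0,0,30],
    [0,0,-0.3,0,0,0,30],
    [0,0,-0.5,0,0,0,30],
    [0,0,-0.6,0,0,0,30],
  ],
)

```text
time: 13.82
ee_pos: [0.598, 0.1036, 0.1275]
eef_rot: [0.612, 0.791, 0.001, 0.001]
ft_force: [0.1, 0.2, -3.2]
width: 0.0457
```

```bash
python3 - <<'E'
from h import *
plan([.5677,-.290,.12],70.3)
plan([.5677,-.290,.12],-109.7)
E
```

```text
t 13.82 at [0.598  0.1036 0.1275] shift [-1.8671 -0.64    0.0363] turn [ 0.002   0.0015 -0.6199] rows>= 6.3168521875841135 5.214184425818947 force [ 0.1  0.2 -3.2] w 0.0457
t 13.82 at [0.598  0.1036 0.1275] shift [-1.8671 -0.64    0.0363] turn [ 0.0017 -0.0023  1.3801] rows>= 6.3168521875841135 11.608223075037385 force [ 0.1  0.2 -3.2] w 0.0457
```

>>> play_rows(
  motion=[
    [-0.1,-0.05,0,0,0,-0.06,30],
    [-0.3,-0.12,0,0,0,-0.13,30],
    [-0.53,-0.2,0,0,0,-0.2,30],
    [-0.76,-0.26,0,0,0,-0.27,30],
    [-0.95,-0.32,0,0,0,-0.34,30],
  ],
)

```text
time: 14.45
ee_pos: [0.5822, -0.0992, 0.1242]
eef_rot: [0.381, 0.925, -0.0, 0.0]
ft_force: [0.4, 0.2, -2.3]
width: 0.046
```

```bash
python3 - <<'E'
from h import *
plan([.5677,-.290,.12],70.3)
E
```

```text
t 14.45 at [ 0.5822 -0.0992  0.1242] shift [-0.6202 -0.7285  0.0218] turn [-4.000e-04  1.000e-04 -2.784e-01] rows>= 3.0623337512936133 2.34210094793131 force [ 0.4  0.2 -2.3] w 0.046
```

>>> play_rows(
  motion=[
    [-0.2,-0.22,0,0,0,-0.1,30],
    [-0.4,-0.46,0,0,0,-0.2,30],
    [-0.55,-0.65,0,0,0,-0.26,30],
    [-0.62,-0.728,0,0,0,-0.278,30],
    [-0.62,-0.728,0,0,0,-0.278,30],
  ],
)

```text
time: 15.08
ee_pos: [0.5668, -0.2898, 0.1238]
eef_rot: [0.174, 0.985, -0.0, -0.0]
ft_force: [-0.4, 0.6, -2.7]
width: 0.0456
```

```bash
python3 - <<'E'
from h import *
plan([.5677,-.290,.06],70.3); print(r.read_state()["joint_positions"].round(2))
E
```

```text
t 15.07 at [ 0.5668 -0.2898  0.1238] shift [-0.0049  0.0005  0.319 ] turn [-0.0002 -0.0004 -0.0044] rows>= 1.0210251787683369 0.0366344742537868 force [-0.4  0.6 -2.7] w 0.0456
[ 0.97  0.54 -0.77  1.52  0.39  1.24  1.36]
```

>>> play_rows(
  motion=[
    [0,0,0.08,0,0,-0.004,30],
    [-0.004,0,0.17,0,0,-0.004,30],
    [-0.004,0,0.25,0,0,-0.004,30],
    [-0.004,0,0.31,0,0,-0.004,30],
    [-0.004,0,0.31,0,0,-0.004,30],
  ],
)

```text
time: 15.7
ee_pos: [0.5678, -0.2875, 0.0609]
eef_rot: [0.169, 0.986, 0.0, -0.001]
ft_force: [0.2, -0.8, -2.9]
width: 0.0456
```

```bash
python3 - <<'E'
from fit import *
plan([.5677,-.290,.016],70.3)
s=r.read_state(); e=s["ee_pos"]; o=[]
a=np.radians(-19.7)
for n,(u,v) in(("top",(338,200)),("scene",(250,200))):
    p=eyes.camera(n); w,h,k=40,30,10
    im=cv2.resize(p["image"][v-h:v+h,u-w:u+w,::-1],None,fx=k,fy=k,interpolation=cv2.INTER_CUBIC)
    if n=="scene":
        w,h=54,38; im=cv2.resize(p["image"][v-h:v+h,u-w:u+w,::-1],None,fx=k,fy=k,interpolation=cv2.INTER_CUBIC)
    o.append(cv2.resize(im,(400,300) if n=="top" else (800,563)))
cv2.imwrite("pics/c3t.png",o[0]); cv2.imwrite("pics/c3.png",o[1])
E
```

```text
t 15.7 at [ 0.5678 -0.2875  0.0609] shift [-0.004  -0.0123  0.2243] turn [ 0.0002 -0.0012  0.0021] rows>= 0.7188100779784764 0.01765144134486203 force [ 0.2 -0.8 -2.9] w 0.0456
```

View pics/c3.png

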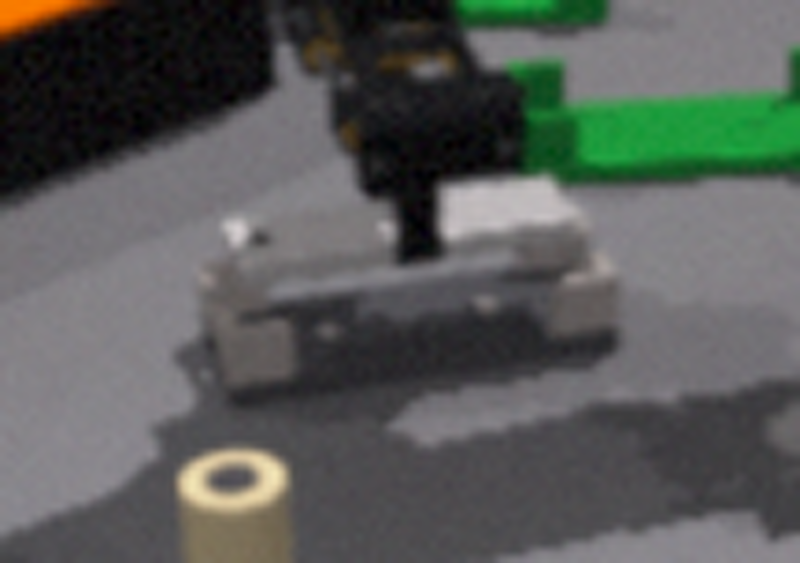

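The plate is held level above the cradle, inside the corner outlines. I'll check the relative offset with an overlay before the last 45 mm.

```bash
python3 - <<'E'
from fit import *
p=eyes.camera("scene"); e=r.read_state()["ee_pos"]; u,v,w,h,k=250,200,54,38,7.4074
im=cv2.imread("pics/c3.png"); 
def P(c,a,pts): 
    a=np.radians(a); return np.int32([((proj(p,[c[0]+np.cos(a)*x-np.sin(a)*y,c[1]+np.sin(a)*x+np.cos(a)*y,z])-[u-w,v-h]+.5)*k) for x,y,z in pts])
sq=((1,1),(1,-1),(-1,-1),(-1,1))
for z in(.0,.012): cv2.polylines(im,[P((.5677,-.290),-19.7,[(a*.095,b*.038,z) for a,b in sq])],True,(0,255,255),1)
for sx in(1,-1):
    for sy in(1,-1): cv2.polylines(im,[P((.5677,-.290),-19.7,[(sx*X,sy*Y,.04) for X,Y in((.095,.038),(.063,.038),(.063,.031),(.087,.031))])],True,(0,0,255),1)
for z in(e[2]-.004,e[2]+.008): cv2.polylines(im,[P(e,-19.7,[(a*.08,b*.023,z) for a,b in sq])],True,(255,0,255),1)
cv2.imwrite("pics/c4.png",im)
E
```

```text
(no output)
```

View pics/c4.png

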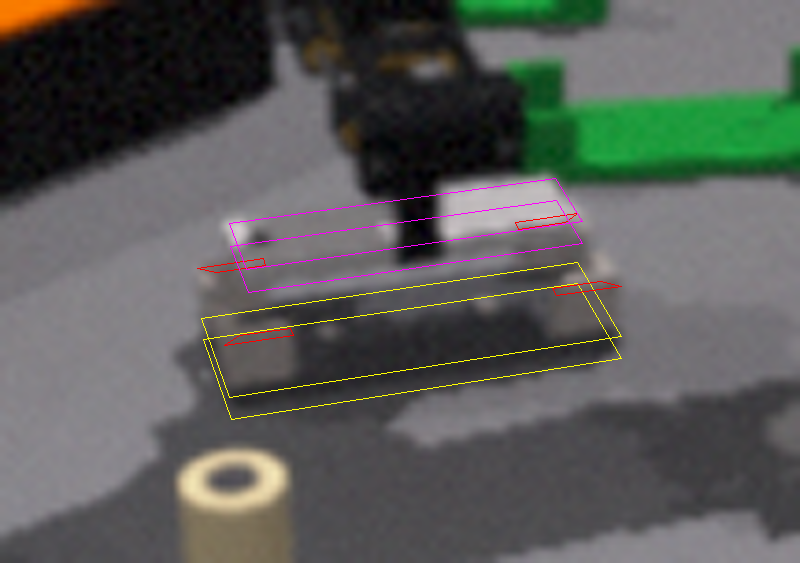

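```bash
python3 - <<'E'
from fit import *
e=r.read_state()["ee_pos"]; print(e)
for n in("scene","top"):
    p=eyes.camera(n)
    obs=get("setting_plate",(e[0],e[1]),[p]); print(n,len(obs),[o[1].sum() for o in obs])
    for o in obs:
        m=cv2.morphologyEx(o[1].astype(np.uint8),cv2.MORPH_CLOSE,np.ones((9,9))).astype(np.float32)
        ys,xs=np.nonzero(m); print(xs.min(),xs.max(),ys.min(),ys.max())
        for dz in(-.012,-.004,.0):
            P=[b+[0,0,e[2]+dz] for b in PL]
            print(dz,fit([(p,m)],P,(e[0],e[1],np.radians(-19.7))))
    d=eyes.regions_of(p,"cradle"); print([(np.round(x["xy"]),x["region"].sum()) for x in d])
    d=eyes.landmark_of(p,"cradle_floor"); print([(round(x["p"],2),ray(p,x["xy"],.012).round(3)) for x in d])
E
```

```text
[ 0.56890381 -0.28794748  0.06277874]
scene 0 []
[(array([390., 242.]), np.int64(1286)), (array([252., 208.]), np.int64(815)), (array([270., 158.]), np.int64(212)), (array([295., 179.]), np.int64(599))]
[(0.96, array([ 0.335, -0.383,  0.012])), (0.92, array([0.313, 0.135, 0.012])), (0.79, array([ 0.335, -0.619,  0.012])), (0.71, array([ 0.575, -0.285,  0.012]))]
top 0 []
[(array([431., 263.]), np.int64(1208)), (array([374., 254.]), np.int64(252)), (array([325., 218.]), np.int64(129)), (array([214., 265.]), np.int64(1162))]
[(0.7, array([ 0.328, -0.371,  0.012])), (0.67, array([ 0.342, -0.608,  0.012])), (0.57, array([ 0.574, -0.281,  0.012]))]
```

View pics/c3t.png

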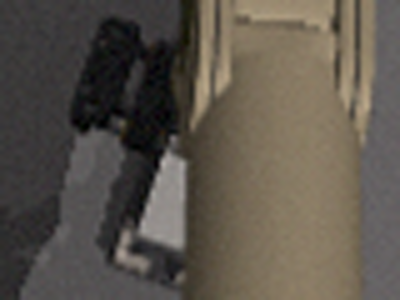

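The visible left end and the overlay agree: the plate sits where the model puts it, and the cradle is a few mm further from the scene camera than assumed. I'll shift about 2 mm across as a compromise and lower with a force check.

```bash
python3 - <<'E'
from h import *
plan([.567,-.292,.045],70.3)
E
```

```text
t 16.25 at [ 0.5685 -0.2879  0.0623] shift [ 0.0003 -0.0216  0.0865] turn [-0.0001  0.0002  0.0019] rows>= 0.28541182607486915 0.01610662365530516 force [-0.4  0.8 -2.8] w 0.0455
```

>>> play_rows(
  motion=[
    [0,-0.021,0,0,0,0,30],
    [0,-0.021,0.04,0,0,0,30],
    [0,-0.021,0.08,0,0,0,30],
    [0,-0.021,0.12,0,0,0,30],
    [0,-0.021,0.15,0,0,0,30],
  ],
)

```text
time: 16.88
ee_pos: [0.5668, -0.2916, 0.0313]
eef_rot: [0.169, 0.986, 0.0, -0.0]
ft_force: [0.5, 0.1, -2.6]
width: 0.0454
```

```bash
python3 - <<'E'
from h import *
for i in range(2):
    p=eyes.camera("scene"); plan([.567,-.292,.0165],70.3)
u,v,w,h=250,200,54,38
cv2.imwrite("pics/c5.png",cv2.resize(p["image"][v-h:v+h,u-w:u+w,::-1],(800,563),interpolation=cv2.INTER_CUBIC))
E
```

```text
t 16.93 at [ 0.5665 -0.2915  0.0306] shift [-0.0033 -0.0014  0.0705] turn [ 0.0002 -0.0009  0.0021] rows>= 0.22594349773825742 0.017411930529873634 force [-0.5 -0.4 -2.6] w 0.0455
t 16.98 at [ 0.5666 -0.2915  0.0311] shift [-0.0027 -0.0016  0.0732] turn [ 0.0001 -0.0008  0.0021] rows>= 0.23447193470466388 0.017782614509825958 force [ 0.1  0.2 -2.6] w 0.0457
```

View pics/c5.png

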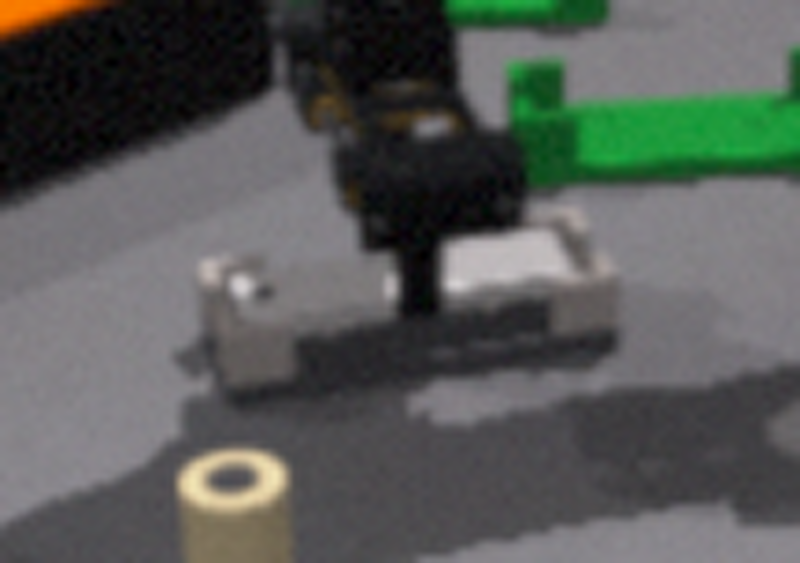

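The plate is between the four corners at underside height of about 27 mm, with no contact force. Lowering it to the floor.

>>> play_rows(
  motion=[
    [0,0,0.02,0,0,0,30],
    [0,0,0.04,0,0,0,30],
    [0,0,0.055,0,0,0,30],
    [0,0,0.066,0,0,0,30],
    [0,0,0.07,0,0,0,30],
  ],
)

```text
time: 17.6
ee_pos: [0.567, -0.2918, 0.018]
eef_rot: [0.17, 0.986, -0.0, -0.0]
ft_force: [0.4, -0.6, -2.3]
width: 0.0457
```

>>> play_rows(
  motion=[
    [0,0,0,0,0,0,30],
    [0,0,0,0,0,0,30],
  ],
)

```text
time: 17.85
ee_pos: [0.5671, -0.2919, 0.0183]
eef_rot: [0.17, 0.986, -0.0, 0.0]
ft_force: [0.1, 0.9, -2.3]
width: 0.0452
```

Not down yet. I'll lower it about 2 mm more.

>>> play_rows(
  motion=[
    [0,0,0.005,0,0,0,30],
    [0,0,0.01,0,0,0,30],
    [0,0,0.01,0,0,0,30],
  ],
)

```text
time: 18.23
ee_pos: [0.5671, -0.2918, 0.0162]
eef_rot: [0.17, 0.986, -0.0, 0.0]
ft_force: [-0.5, -0.2, -1.0]
width: 0.0454
```

>>> play_rows(
  motion=[
    [0,0,0.004,0,0,0,30],
    [0,0,0.004,0,0,0,30],
  ],
)

```text
time: 18.48
ee_pos: [0.5672, -0.2919, 0.0162]
eef_rot: [0.17, 0.986, -0.0, 0.0]
ft_force: [-4.3, 1.2, 6.9]
width: 0.0456
```

>>> play_rows(
  motion=[
    [0,0,0,0,0,0,56],
    [0,0,0,0,0,0,62],
    [0,0,0,0,0,0,75],
    [0,0,0,0,0,0,80],
    [0,0,0,0,0,0,80],
  ],
)

```text
time: 19.1
ee_pos: [0.5671, -0.2918, 0.0153]
eef_rot: [0.17, 0.986, -0.0, 0.0]
ft_force: [-0.8, -0.6, -0.1]
width: 0.0683
```

>>> play_rows(
  motion=[
    [0,0,-0.1,0,0,0,80],
    [0,0,-0.3,0,0,0,80],
    [0,0,-0.6,0,0,0,80],
    [0,0,-0.9,0,0,0,80],
    [0,0,-0.9,0,0,0,80],
  ],
)

```text
time: 19.73
ee_pos: [0.5697, -0.292, 0.2024]
eef_rot: [0.169, 0.986, -0.001, 0.005]
ft_force: [0.6, -0.1, -0.6]
width: 0.0695
```

>>> play_rows(
  motion=[
    [-0.3,0.3,0,0,0,0,80],
    [-0.6,0.6,0,0,0,0,80],
    [-0.6,1,0,0,0,0,80],
    [-0.6,1,0,0,0,0,80],
    [-0.6,1,0,0,0,0,80],
  ],
)

```text
time: 20.35
ee_pos: [0.7483, -0.1359, 0.1949]
eef_rot: [0.165, 0.986, 0.002, -0.001]
ft_force: [-1.2, -0.6, 0.6]
width: 0.0698
```

```bash
python3 chk.py; python3 - <<'E'
from fit import *
o=[]
for n,(u,v) in(("top",(338,200)),("scene",(250,200))):
    p=eyes.camera(n); w,h=36,27
    for l,P,z in(("setting_plate",PL,.012),("cradle",CR,0)):
        ob=get(l,(.567,-.292),[p])
        if ob: print(n,l,fit(ob,[b+[0,0,z] for b in P],(.567,-.292,np.radians(-19.7))))
    o.append(cv2.resize(p["image"][v-h:v+h,u-w:u+w,::-1],(400,300),interpolation=cv2.INTER_CUBIC))
cv2.imwrite("pics/c6.png",np.hstack(o))
E
```

```text
20.35 [ 0.7483 -0.1359  0.1949] [-1.2 -0.6  0.6] 0.06978668744783835
guide_cap 0.6 [0.6108 0.2859 0.056 ]
guide_tail 0.79 [0.4577 0.2373 0.052 ]
[368.4, 286.6] 2026
orange centroid [276.29543246 373.79397473] 1029
top setting_plate (np.float64(587.0), np.float64(-297.9), np.float64(-16.3), np.float64(0.485))
scene setting_plate (np.float64(565.9), np.float64(-299.2), np.float64(-18.5), np.float64(0.159))
scene cradle (np.float64(564.8), np.float64(-298.3), np.float64(-19.5), np.float64(0.692))
```

View pics/c6.png

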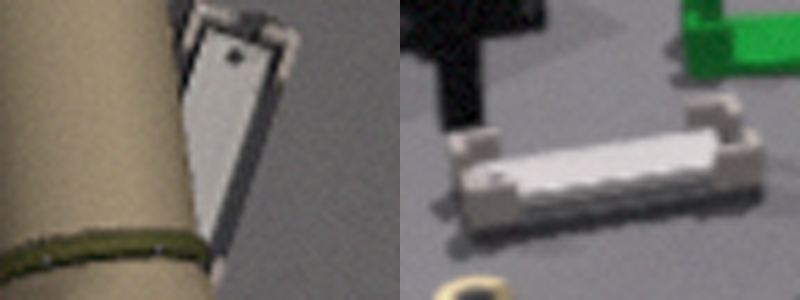

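The plate lies flat in the cradle with even margins. The scene fits of plate and cradle differ by about 1.5 mm and 1°, and the guide arm's centroid is unchanged. Handing in.

```bash
python3 -c "
from bench import job; print(job.close_job())"
```

```text
the job is handed in; nothing more can be done
None
```

The setting plate lies flat in the dark cradle, mark up, and the job is handed in; the hand-in gives no verdict. Robot time at my last check was about 20 s of the 59 s allowed.

**What I did:** I drew the plate straight out by its marked end, about 0.15 m, and let it go flat on the bench. I then took it by its middle, turned it, lowered it between the corners and released it at the floor.

**Last checks:**
- **Plate in cradle:** in the scene view, the fitted plate and cradle agree to about 1.5 mm and 1°. The close-up shows the plate flat inside all four corners with even margins.
- **Guide arm:** its orange top moved less than 0.3 px in the scene image throughout. The pull force was about 2 N.
- **Robot:** it ended about 0.19 m up, clear of everything.
- **Bystanders:** I did not measure them again at the end. No move was planned near them, and no contact showed in the forces read at the end of each move.

**Checks that failed or disagreed:**
- The two cameras disagreed on absolute positions, by about 10 mm at the cradle. I placed the plate between their two estimates, leaning toward the top view, which had matched the gripper to 1 mm.
- The last top-view plate fit is unusable because the arm partly hid the plate.
- On touchdown the downward push rose briefly to about 7 N before release.

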